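Load a drive cartridge into the desk dock and start it with the toggle

ROBOT

A 6-joint arm with a two-finger parallel gripper is mounted at the origin on the work surface. World frame = base frame: x ahead of the robot, y to its left, z up, the work surface at z = 0. Lengths are in m, angles in rad, forces in N, time in s.
With the tool pointing down it reaches from about 0.3 to 1 m from the base axis. Payload 5.1 kg.
Tool frame: the origin (TCP) lies between the finger pads; the fingertips stand 8 mm ahead of it and the grasp point (between the pads) lies 11 mm behind it; z points along the fingers, y is the line along which they close (so a half turn about z gives the same grasp; the last joint's range is limited). The gripper opens to 95 mm and grips with 3 to 60 N. Pads are 20 mm wide; open, the fingers measure 119 mm over their backs; the gripper's body (75 mm by 180 mm) begins 59 mm behind the grasp point.
Start: joints at [-1.2, 0.124, 1.65, -0, 1.367, -0.083], TCP at [0.285, -0.584, 0.186] pointing down, gripper open.
Joint ranges: [-2.61, 2.61], [-1.02, 2.33], [0.03, 2.71], [-1.35, 4.49], [0.32, 2.68], [-2.91, 2.91]. Speed limits (rad/s): [2.57, 2.57, 3.14, 3.14, 3.14, 3.14].

INTERFACE

Orientations are given as a unit quaternion [w, x, y, z].
In Python, from rig import bot, camera, camera_params, order gives the robot as it stands.
- The arm moves only by the tool play_rows, never from a script. Its arguments are lists of equal length, an entry for each row: "travel": the shift along the tool's x, y, z in units of 25 mm (1.0 is 25 mm), a list of three; "rot": the turn, a rotation vector about the tool's x, y, z in units of 0.12 rad (1.0 is 0.12 rad), a list of three. In form: {"travel": [[x, y, z], ...], "rot": [[wx, wy, wz], ...]}. A call has 1 to 8 rows; each row shifts and turns the commanded pose from where the row before left it, along the tool's axes as they then stand; what a row does not reach is not made up. A row lasts 1/12 s, in which the tool goes at most 41.7 mm and 7.16 degrees, less where a joint would pass 70% of its speed; a pose out of reach is approached as far as the arm can. A call with a number of a shift or a turn outside -1 to 1 is refused whole. A call with a gripper value outside its range is refused whole. "jaw" is the finger opening in mm, from 0 to 95.1, set as the call begins (left out, the last holds). The fingers move at their own pace and stop on an object; "newtons" is the grip in N (left out, the last holds). Time passes only in rows, so rows that do not move let the fingers close. It gives the time, the measured TCP pose, the force, the opening and the grip force at its end, in the units of the state.
- bot.observe(): the state, without advancing time (a new reading comes with each control period).
- camera(name): name is "side" or "top" or "wrist"; returns the picture (400x640x3 uint8, red, green, blue); there is no depth.
- camera_params(name): a dict with "fx", "fy", "cx", "cy" (pixels), "rvec" (rotation vector, rad) and "tvec" (3), from world to camera coordinates, as OpenCV has them; the wrist camera has in their place "T_tool_cam" (4x4, takes a point from camera to tool coordinates, whose origin is the TCP and whose axes are the flange's). Camera axes: x right, y down, z forward; pixel columns grow to the right and rows downward; lengths in m; the calibration is good to about 2 mm. The wrist camera is an equidistant fisheye: a pixel r from the principal point sees the ray r / f radians off the axis. A picture is of the moment at which its call begins: read the wrist's pose just before it. camera_params takes no time and is no camera call.
- order.close_job(): hands the job in; it is judged then, once.
The state is a dict: "t": time; "q": joint angles; "dq": joint speeds; "effort": joint torques, N m; "position": TCP position; "ee_rot": TCP orientation; "contact_force": force on the tool from outside, world axes, zero at the start; "ft_torque": the same for the moment, N m; "gripper_width": opening from 0.0 (shut) to 1.0 (fully open); "finger_force": force on a finger pad.
Only numpy, scipy, OpenCV 4.12 (cv2) and the standard library are available. Lean on these libraries where they do the work, as an engineer would, in place of code of your own. Each camera call takes 0.05 s, during which the arm holds its last target. There are 200 camera calls.

TASK

Push the flat aluminium drive cartridge through the slot of the dock's open bay until it is fully home against the stop. Then, with the cartridge in, push the dock's spring-centred toggle over towards the side where that bay is (never to the other side), hold it well over for about a second and let it spring back to the middle. Leave the other things on the counter where they are.

Things in the scene. Friction and masses are not known exactly. Their poses are not given: they have to be found in the camera images.
- dock: Fixed two-bay drive dock. Origin: under its body's centre, on the counter; x into the dock (away from the robot at yaw 0), y left, z up. Base plate 10 mm thick, x -105 to 65, y -135 to 135 mm. Grey centre column: x -65 to 65, y -42 to 42, top z = 60 mm. A module stands on each side, centred at y = +90 and -90 mm: one open bay, one blank; which is where changes.
- ledge (a point): Front middle edge of the dock's bare loading ledge: the base plate's part in front of the modules, 40 mm deep (dock x -105 to -65 mm), 270 mm wide, its top 10 mm above the counter, where this point lies. Axes as the dock.
- panel (a point): Middle of the top edge of the dock's upright black display panel, front face 16 mm behind the toggle's axis (dock x = 11 mm), 88 mm wide, from 60 to 205 mm above the counter. It keeps the gripper's body from coming down vertically over the toggle: tilt the tool back (about 35 degrees, fingertips leading to the dock's +x).
- bay: Open bay module, grey metal, fixed on the base plate, axes as the dock. 130 (x) x 84 (y) x 50 mm. Origin: centre of its underside, level with the ledge, 10 mm above the counter. The slot is in its front (-x); a roof window lets one look in. The stop is 98 mm in from the front: a cartridge that is home has its centre at x = -27, y = 0 and its tail standing 22 mm out of the front.
- bay_mouth (a point): Middle of the slot's lower edge at the bay's front face, at ledge height; axes as the bay. The slot is 64 mm wide and 23 mm high, its sides flared to about 75 mm over the first 12 mm; its floor is level with the ledge. The cartridge goes in along +x.
- blank: Blank module of the same outer size, solid, no slot, dark vent lines on top. Fixed. Origin: centre of its underside, axes as the dock.
- cartridge: Loose flat drive cartridge, aluminium with a white label and two dark bands on top, 120 (x) x 60 (y) x 18 mm, about 0.18 kg, lying flat on the counter. Origin: centre of its underside. Both ends are alike: either may go in first.
- toggle (a joint): Angle (rad) of the spring-centred toggle: 0 in the middle, positive when it leans to the dock's +y side, stops at -0.55 and 0.55. Well over means beyond 0.3 (0.4 is safe). Spring 0.4 N m/rad (about 4 N halfway up the stick at 0.3 rad); it recentres by itself when let go. Hinge along the dock's x, at dock x = -5, y = 0, z = 60 mm.
- toggle_tip (a point): Very top of the toggle: an upright round steel stick on the centre column, 12 mm thick with a 14 mm ball end, rising 63 mm above the column's top.
- thermos: Bystander: dark steel drinking flask, 72 mm across, 235 mm tall. Origin: centre of its underside.
- water: Bystander: clear water bottle, 62 mm across, 190 mm tall. Origin: centre of its underside.
- mug: Bystander: white mug, 82 mm across, 95 mm tall, handle on its +y side. Origin: centre of its underside.
- pump: Bystander: white pump bottle, 54 mm across, 177 mm tall. Origin: centre of its underside.
- mouse: Bystander: black computer mouse, 105 x 60 x 30 mm. Origin: centre of its underside.
- phone: Bystander: black phone lying flat, 150 x 72 x 9 mm. Origin: centre of its underside.
There are look-alikes about, which are no part of the job. Several things look just like the cartridge: the one meant starts nearest to the robot's base.

How it is judged:
By the outcome, as a careful person would: the job done as asked, in the order asked, and still so for the second after the job is handed in, with the robot touching nothing.
It also fails if it takes over 61 s, if anything falls off the work surface, if the arm or the gripper's body presses on something with over 40 N, if the wrist force passes 120 N, or if a joint passes its speed limit or range.

## Working session

There is one attempt and no reset: what is moved stays moved. The work goes in short steps, Python scripts to look and compute and a tool call to move; the robot and the scene stay as the last step left them, time stands still between calls to the robot, and variables do not carry over. Pictures are saved under pics/ and viewed, at most 10 in all, crops included, and the job is handed in when it is done.

Besides the shell and the picture viewer there is one more tool, called after "Emit:" in YAML: its name, and indented under it one key for each argument. play_rows: Moves the arm, as the interface text tells. Shifts and turns lie within -1 to 1; 1 stands for 25 mm of shift or 0.12 rad of turn. Its arguments: {"type":"object","properties":{"travel":{"type":"array","items":{"type":"array","items":{"type":"number","minimum":-1,"maximum":1}}},"rot":{"type":"array","items":{"type":"array","items":{"type":"number","minimum":-1,"maximum":1}}},"jaw":{"type":"number"},"newtons":{"type":"number"}},"required":["travel","rot"]}

```bash
mkdir -p pics; ls
python3 - <<'E'
from rig import bot,camera,camera_params
import cv2,pickle
o=bot.observe();print(o)
for n in("side","top"):
    im=camera(n);cv2.imwrite(f"pics/{n}0.png",im[:,:,::-1]);print(n,camera_params(n))
print(camera_params("wrist"))
E
```

```text
pics
{'t': 0.0, 'q': array([-1.19958488e+00,  1.24510731e-01,  1.65165059e+00, -1.16519984e-05,
        1.36748207e+00, -8.25662605e-02]), 'dq': array([ 0.00153433,  0.00145265,  0.00099031, -0.00080438, -0.00117997,
       -0.00136865]), 'effort': array([-2.41310518e-03, -4.17608178e+01, -3.59932494e+01,  7.73627241e-02,
        4.91661660e-02, -1.64223625e-04]), 'position': array([ 0.28467631, -0.58357933,  0.1847973 ]), 'ee_rot': array([-1.01388648e-03,  9.74370175e-01,  2.24948240e-01, -1.53115932e-04]), 'contact_force': array([-0.67506602,  0.06588156, -0.33991637]), 'ft_torque': array([ 0.02760533,  0.00353844, -0.00631263]), 'finger_force': 0.0, 'gripper_width': 1.0037487154440878}
side {'fx': 482.3416387947053, 'fy': 482.3416387947053, 'cx': 325.74418362243387, 'cy': 206.3452675909782, 'rvec': array([ 2.42359344, -0.18139503,  0.05579636]), 'tvec': array([-0.515867  ,  0.18264097,  1.67801013])}
top {'fx': 401.42292319014473, 'fy': 401.42292319014473, 'cx': 314.8353042237736, 'cy': 194.3908228519132, 'rvec': array([ 2.15224006, -2.17929893,  0.13538711]), 'tvec': array([0.02778824, 0.52754363, 1.17332824])}
{'fx': 309.70691628693146, 'fy': 309.70691628693146, 'cx': 322.6260176802147, 'cy': 197.16165758891339, 'T_tool_cam': array([[-2.13457711e-04, -9.54386875e-01, -2.98572682e-01,
         8.47596169e-02],
       [ 9.99999943e-01, -2.81620637e-04,  1.85272614e-04,
         2.12907912e-04],
       [-2.60905980e-04, -2.98572626e-01,  9.54386881e-01,
        -1.98765034e-01],
       [ 0.00000000e+00,  0.00000000e+00,  0.00000000e+00,
         1.00000000e+00]])}
```

View pics/side0.png

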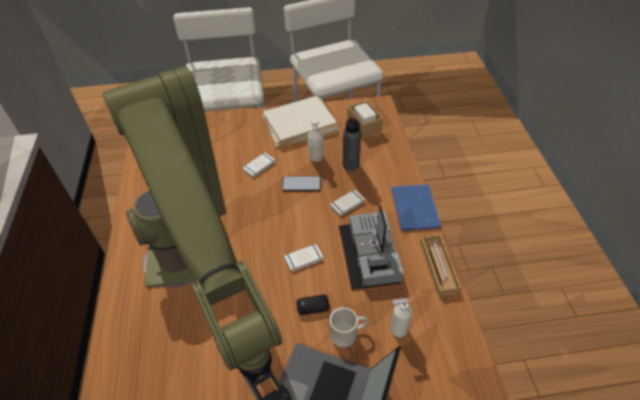

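View pics/top0.png

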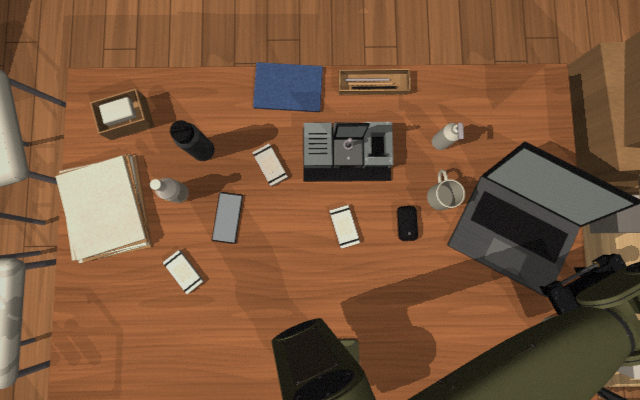

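The side view shows the dock at about (372,250). In the top view, the open bay with its window is on the right (378,146), which is −y, and the vented blank is on the left (318,146). There are three cartridge-like things at top (345,227), (183,272) and (270,165). Next I'll enlarge the views.

```bash
cat > h.py <<'E'
import numpy as np,cv2
from rig import bot,camera,camera_params
from scipy.spatial.transform import Rotation as R
def ray(n,u,v):
    p=camera_params(n);Rm=cv2.Rodrigues(p["rvec"])[0];d=Rm.T@np.array([(u-p["cx"])/p["fx"],(v-p["cy"])/p["fy"],1.])
    return -Rm.T@p["tvec"],d/np.linalg.norm(d)
def plane(n,u,v,z):
    c,d=ray(n,u,v);return c+d*(z-c[2])/d[2]
def tri(rays):
    A=np.zeros((3,3));b=np.zeros(3)
    for c,d in rays:
        M=np.eye(3)-np.outer(d,d);A+=M;b+=M@c
    x=np.linalg.solve(A,b);return x,max(np.linalg.norm((np.eye(3)-np.outer(d,d))@(x-c)) for c,d in rays)
def pose():
    o=bot.observe();q=o["ee_rot"];return o,o["position"],R.from_quat([q[1],q[2],q[3],q[0]]).as_matrix()
def wray(P,Rm,u,v):
    p=camera_params("wrist");T=p["T_tool_cam"];x,y=(u-p["cx"])/p["fx"],(v-p["cy"])/p["fy"];r=np.hypot(x,y)
    d=np.array([x/r*np.sin(r),y/r*np.sin(r),np.cos(r)]);return P+Rm@T[:3,3],Rm@T[:3,:3]@d
E
python3 - <<'E'
from h import *
for n,u,v,z in[("top",345,227,.018),("top",183,272,.018),("top",270,165,.018),("side",304,258,.018),("side",259,165,.018),("side",348,203,.018)]:
    p=plane(n,u,v,z);print(n,u,v,p.round(3),np.hypot(p[0],p[1]).round(3))
t=cv2.imread("pics/top0.png");s=cv2.imread("pics/side0.png")
a=cv2.resize(t[110:260,290:440],(600,600),interpolation=cv2.INTER_CUBIC);cv2.imwrite("pics/topc.png",a)
b=cv2.resize(s[190:310,270:430],(800,600),interpolation=cv2.INTER_CUBIC);cv2.imwrite("pics/sidec.png",b)
E
```

```text
top 345 227 [ 0.43  -0.068  0.018] 0.435
top 183 272 [0.303 0.414 0.018] 0.513
top 270 165 [0.621 0.157 0.018] 0.641
side 304 258 [ 0.435 -0.076  0.018] 0.442
side 259 165 [0.308 0.405 0.018] 0.508
side 348 203 [0.628 0.148 0.018] 0.645
```

View pics/topc.png

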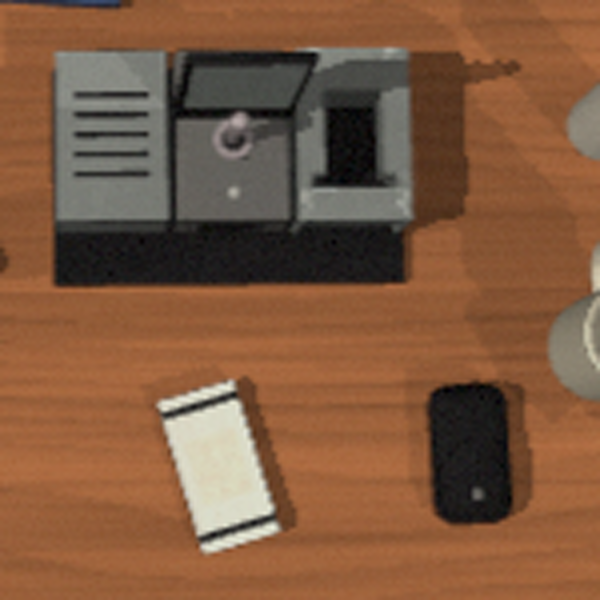

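View pics/sidec.png

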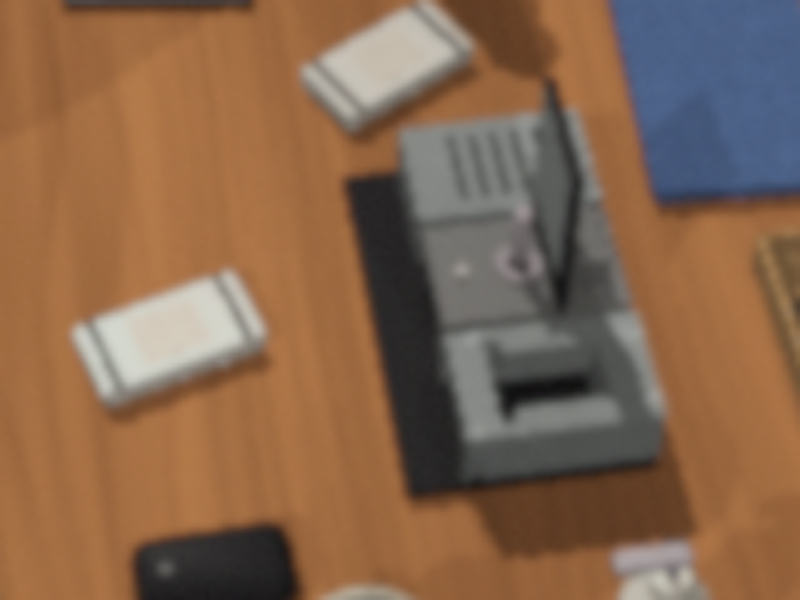

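In the top crop, the cartridge's top corners are at (158,402), (236,380), (280,532) and (205,553). The ledge's front corners are at (55,285) and (405,284), and the toggle ball is at about (238,120). In the side crop, the matching cartridge corners are (235,270), (267,332), (112,393) and (73,325). The ledge corners are at (347,180) and (412,495), and the ball is at (522,213).

Run:
```python
from h import *
T=lambda x,y:("top",290+(x+.5)/4-.5,110+(y+.5)/4-.5)
S=lambda x,y:("side",270+(x+.5)/5-.5,190+(y+.5)/5-.5)
P={}
for k,a,b in[("cFL",(158,402),(235,270)),("cFR",(236,380),(267,332)),("cNR",(280,532),(112,393)),("cNL",(205,553),(73,325)),
 ("ledL",(55,285),(347,180)),("ledR",(405,284),(412,495)),("ball",(238,120),(522,213)),("bayFR",(413,222),(462,440)),("blankBL",(55,52),(400,128)) ,("blankFL",(55,222),(400,128)),("panL",(186,52),(550,80)),("panR",(318,54),(577,185)),("bayBR",(410,50),(664,410))]:
    x,e=tri([ray(*T(*a)),ray(*S(*b))]);P[k]=x;print(k,x.round(4),e.round(4))
c=[plane(*T(*a),.018) for a in((158,402),(236,380),(280,532),(205,553))]
print("c top",np.mean(c,0),[np.linalg.norm(c[i]-c[i-1]).round(4) for i in range(4)],np.degrees([np.arctan2(*(c[0]-c[3])[1::-1]),np.arctan2(*(c[1]-c[2])[1::-1])]))
c=[plane(*S(*a),.018) for a in((235,270),(267,332),(112,393),(73,325))]
print("c side",np.mean(c,0),[np.linalg.norm(c[i]-c[i-1]).round(4) for i in range(4)],np.degrees([np.arctan2(*(c[0]-c[3])[1::-1]),np.arctan2(*(c[1]-c[2])[1::-1])]))
for F,l in((T,((55,285),(405,284))),(S,((347,180),(412,495)))):
    a,b=[plane(*F(*q),.01) for q in l];d=a-b;print("ledge",a,b,np.linalg.norm(d),"yaw",np.degrees(np.arctan2(-d[0],d[1])))
```

```text
cFL [ 0.4835 -0.0215  0.0175] 0.0025
cFR [ 0.4984 -0.0803  0.0221] 0.0019
cNR [ 0.3863 -0.111   0.0183] 0.0039
cNL [ 0.3685 -0.0543  0.0223] 0.0008
ledL [0.5759 0.0557 0.0052] 0.0028
ledR [ 0.5739 -0.2134  0.0073] 0.0035
ball [ 0.6727 -0.077   0.1172] 0.0002
bayFR [ 0.6086 -0.2099  0.0616] 0.0002
blankBL [0.6674 0.0431 0.1012] 0.0588
blankFL [0.614  0.0542 0.0594] 0.0021
panL [ 0.6957 -0.0356  0.2013] 0.0013
panR [ 0.6937 -0.1224  0.2004] 0.0013
bayBR [ 0.7391 -0.2111  0.0673] 0.0019
c top [ 0.43200086 -0.06692503  0.018     ] [np.float64(0.1181), np.float64(0.0614), np.float64(0.1184), np.float64(0.0583)] [16.30333475 14.8405758 ]
c side [ 0.43650244 -0.06528952  0.018     ] [np.float64(0.1205), np.float64(0.0576), np.float64(0.1155), np.float64(0.0633)] [14.22111815 16.90148409]
ledge [0.57231979 0.05554353 0.01      ] [ 0.56994543 -0.21279601  0.01      ] 0.26835004448450317 yaw -0.506960901085842
ledge [0.57800737 0.05224362 0.01      ] [ 0.57700105 -0.21468319  0.01      ] 0.2669287162682965 yaw -0.21600452578007617
```

Estimates so far:
- **Cartridge:** centre (0.434, −0.067), yaw about 15.5°, 0.435 m from the base, so it is the nearest of the three. The size and height match the text.
- **Dock:** yaw about 0°, origin about (0.679, −0.079).
- **Bay:** on the −y side, at y ≈ −0.169.

Now I'll move over the cartridge.

Emit:
play_rows:
  travel:
    - [0, 0, -1]
    - [0.85, -1, -1]
    - [0.85, -1, 0]
    - [0.85, -1, 0]
    - [0.85, -1, 0]
    - [0.85, -1, 0]
    - [0.85, -1, 0]
    - [0.85, -1, 0]
  rot:
    - [0, 0, 0]
    - [0, 0, 0]
    - [0, 0, 0]
    - [0, 0, 0]
    - [0, 0, 0]
    - [0, 0, 0]
    - [0, 0, 0]
    - [0, 0, 0]
  jaw: 90

```text
t: 0.77
position: [0.3418, -0.3599, 0.2354]
ee_rot: [-0.0, 0.974, 0.225, -0.0]
contact_force: [0.3, 0.6, 0.9]
gripper_width: 0.948
finger_force: 0.0
```

Emit:
play_rows:
  travel:
    - [0.85, -1, 0]
    - [0.85, -1, 0]
    - [0.85, -1, 0]
    - [0.85, -1, 0]
    - [0.85, -1, 0]
    - [0.85, -1, 0]
    - [0.85, -1, 0]
    - [0, 0, 0]
  rot:
    - [0, 0, 0]
    - [0, 0, 0]
    - [0, 0, 0]
    - [0, 0, 0]
    - [0, 0, 0]
    - [0, 0, 0]
    - [0, 0, 0]
    - [0, 0, 0]

```text
t: 1.43
position: [0.3994, -0.1349, 0.2357]
ee_rot: [-0.001, 0.974, 0.228, 0.0]
contact_force: [0.2, -0.8, -0.7]
gripper_width: 0.944
finger_force: 0.0
```

```bash
cat >> h.py <<'E'
def st():
    o,P,Rm=pose();print("t",o["t"],"P",P.round(4),"yaw",np.degrees(np.arctan2(Rm[1,0],Rm[0,0])).round(2),"z",Rm[:,2].round(3),"F",o["contact_force"].round(1),"w",round(o["gripper_width"]*95.1,1),"ff",round(float(o["finger_force"]),1),"q",o["q"].round(2));return P,Rm
def go(xyz,yaw=None):
    P,Rm=st();d=Rm.T@(np.array(xyz)-P)/.025;print("travel units",d.round(2))
    if yaw is not None: print("rotz units",(-(np.radians(yaw)-np.arctan2(Rm[1,0],Rm[0,0]))/.12).round(2),"tilt fix",(Rm.T@np.cross(Rm[:,2],[0,0,-1])/.12).round(3))
E
python3 - <<'E'
from h import *
P,Rm=st();im=camera("wrist");cv2.imwrite("pics/w1.png",im[:,:,::-1]);np.savez("w1.npz",P=P,R=Rm)
E
```

```text
t 1.4333 P [ 0.3994 -0.1349  0.2357] yaw 26.35 z [ 0.     0.002 -1.   ] F [ 0.2 -0.8 -0.7] w 89.8 ff 0.0 q [-0.45 -0.44  2.06  0.    1.52  0.66]
```

View pics/w1.png

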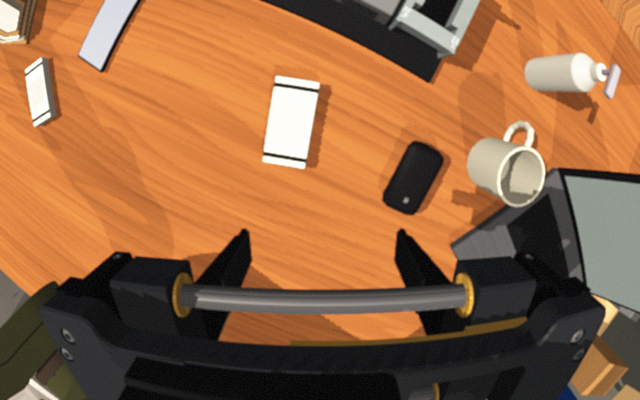

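The wrist view shows the cartridge's top corners at (276,76), (320,80), (305,168) and (263,163). The ledge's front right corner is at (434,82), and the fingers are below it.

Run:
```python
from h import *
z=np.load("w1.npz");P,Rm=z["P"],z["R"]
def pl(u,v,h):
    c,d=wray(P,Rm,u,v);return c+d*(h-c[2])/d[2]
c=[pl(*a,.018) for a in((276,76),(320,80),(305,168),(263,163))]
print(np.mean(c,0).round(4),[np.linalg.norm(c[i]-c[i-1]).round(4) for i in range(4)],np.degrees([np.arctan2(*(c[0]-c[3])[1::-1]),np.arctan2(*(c[1]-c[2])[1::-1])]))
print("ledR",pl(434,82,.01),"bayFR",pl(453,53,.06))
T=lambda x,y:("top",290+(x+.5)/4-.5,110+(y+.5)/4-.5)
for k,t,w in(("FL",(158,402),(276,76)),("FR",(236,380),(320,80)),("NR",(280,532),(305,168)),("NL",(205,553),(263,163)),("led",(405,284),(434,82)),("bay",(413,222),(453,53))):
    x,e=tri([ray(*T(*t)),wray(P,Rm,*w)]);print(k,x.round(4),e.round(4))
go([.415,-.072,.06],15.5)
```

```text
[ 0.4342 -0.0696  0.018 ] [np.float64(0.1206), np.float64(0.0588), np.float64(0.1215), np.float64(0.0588)] [16.44081491 16.49228863]
ledR [ 0.57722836 -0.22083744  0.01      ] bayFR [ 0.6127815  -0.21164799  0.06      ]
FL [ 0.4824 -0.0221  0.002 ] 0.0001
FR [ 0.4998 -0.0805  0.0152] 0.0026
NR [ 0.382  -0.1143 -0.0013] 0.0011
NL [ 0.3663 -0.0567  0.0124] 0.0021
led [ 0.5569 -0.1958  0.0957] 0.0004
bay [ 0.6048 -0.2055  0.0812] 0.0003
t 1.4833 P [ 0.3991 -0.1371  0.2358] yaw 26.29 z [-0.  0. -1.] F [-1.1 -0.5 -0.3] w 89.8 ff 0.0 q [-0.46 -0.44  2.06  0.    1.51  0.65]
travel units [ 1.73 -2.05  7.03]
rotz units 1.57 tilt fix [-0.001  0.001  0.   ]
```

Emit:
play_rows:
  travel:
    - [0.85, -0.98, 0.5]
    - [0.84, -0.98, 1]
    - [0, 0, 1]
    - [0, 0, 1]
    - [0, 0, 1]
    - [0, 0, 1]
    - [0, 0, 1]
    - [0, 0, 0.5]
  rot:
    - [0, 0, 0]
    - [0, 0, 0]
    - [0, 0, 0.75]
    - [0, 0, 0.72]
    - [0, 0, 0]
    - [0, 0, 0]
    - [0, 0, 0]
    - [0, 0, 0]

```text
t: 2.15
position: [0.4129, -0.0772, 0.0574]
ee_rot: [-0.001, 0.99, 0.138, -0.003]
contact_force: [-0.2, -0.1, 0.6]
gripper_width: 0.944
finger_force: 0.0
```

Run:
```python
from h import *
go([.415,-.0745,.0125],16.2)
im=camera("wrist");cv2.imwrite("pics/w2.png",im[:,:,::-1])
```

```text
t 2.15 P [ 0.4129 -0.0772  0.0574] yaw 15.82 z [-0.005  0.001 -1.   ] F [-0.2 -0.1  0.6] w 89.8 ff 0.0 q [-0.31 -0.29  2.26 -0.    1.17  0.98]
travel units [ 0.12 -0.07  1.79]
rotz units -0.06 tilt fix [-0.021  0.04   0.   ]
```

View pics/w2.png

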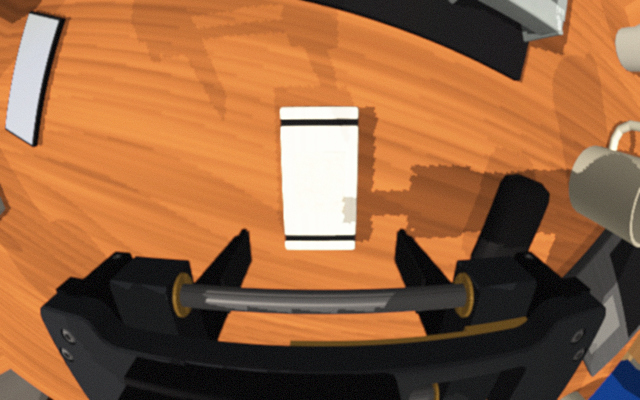

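The cartridge is centred between the fingers (320 against 323) and aligned with them. I'll descend and grip.

Emit:
play_rows:
  travel:
    - [0.12, -0.07, 0.6]
    - [0, 0, 0.6]
    - [0, 0, 0.6]
    - [0, 0, 0]
  rot:
    - [0, 0.04, 0]
    - [0, 0, 0]
    - [0, 0, 0]
    - [0, 0, 0]

```text
t: 2.53
position: [0.4156, -0.0744, 0.0136]
ee_rot: [-0.001, 0.99, 0.138, -0.0]
contact_force: [-0.8, 0.2, -0.0]
gripper_width: 0.948
finger_force: 0.0
```

Emit:
play_rows:
  travel:
    - [0, 0, 0]
    - [0, 0, 0]
    - [0, 0, 0]
    - [0, 0, 0]
    - [0, 0, 0]
    - [0, 0, 0]
  rot:
    - [0, 0, 0]
    - [0, 0, 0]
    - [0, 0, 0]
    - [0, 0, 0]
    - [0, 0, 0]
    - [0, 0, 0]
  jaw: 50
  newtons: 35

```text
t: 3.03
position: [0.4183, -0.0742, 0.0167]
ee_rot: [-0.0, 0.99, 0.138, 0.003]
contact_force: [0.5, -0.0, 0.7]
gripper_width: 0.585
finger_force: 0.0
```

Emit:
play_rows:
  travel:
    - [0, 0, -0.5]
    - [0, 0, -1]
    - [0, 0, -0.8]
    - [0, 0, 0]
  rot:
    - [0, 0, 0]
    - [0, 0, 0]
    - [0, 0, 0]
    - [0, 0, 0]

```text
t: 3.37
position: [0.4209, -0.0751, 0.0782]
ee_rot: [0.001, 0.99, 0.138, 0.006]
contact_force: [0.6, 0.7, 1.3]
gripper_width: 0.53
finger_force: 0.0
```

Run:
```python
from h import *
P,Rm=st();im=camera("wrist");cv2.imwrite("pics/w3.png",im[:,:,::-1]);np.savez("w3.npz",P=P,R=Rm)
go([.505,-.169,.070],0)
```

```text
t 3.3667 P [ 0.4209 -0.0751  0.0782] yaw 15.91 z [ 0.013 -0.001 -1.   ] F [0.6 0.7 1.3] w 50.4 ff 0.0 q [-0.3  -0.31  2.24  0.    1.2   0.99]
t 3.4167 P [ 0.4197 -0.0748  0.0761] yaw 15.91 z [ 0.01 -0.   -1.  ] F [-0.4 -0.7  0.6] w 50.1 ff 0.0 q [-0.3  -0.31  2.24  0.    1.2   0.99]
travel units [2.24 4.56 0.28]
rotz units 2.31 tilt fix [ 0.026 -0.08   0.   ]
```

View pics/w3.png

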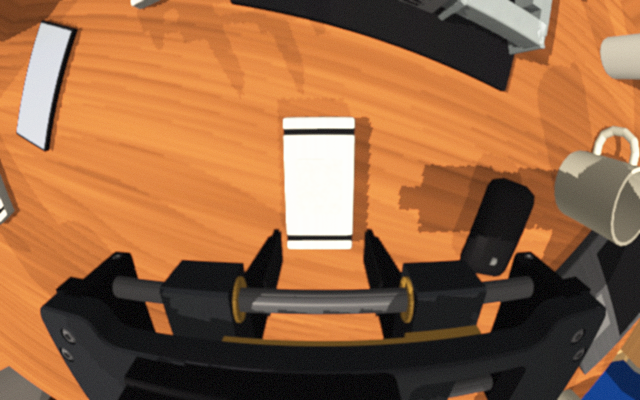

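The fingers closed past 60 mm to 50 mm with no grip force, and in this view the cartridge is still at (283–355, 118–248). I need to measure whether it moved and how high the fingers really are.

Run:
```python
from h import *
z=np.load("w3.npz");P3,R3=z["P"],z["R"]
P,Rm=st()
def pl(P,Rm,u,v,h):
    c,d=wray(P,Rm,u,v);return c+d*(h-c[2])/d[2]
w3=((283,118),(355,118),(352,248),(288,248))
for h in(.018,.04,.06,.08):
    c=[pl(P,Rm,*a,h) for a in w3];print(h,np.mean(c,0).round(4),[np.linalg.norm(c[i]-c[i-1]).round(4) for i in range(4)])
t=camera("top");P,Rm=st();cv2.imwrite("pics/top3.png",cv2.resize(t[110:260,290:440],(600,600),interpolation=cv2.INTER_CUBIC)[:,:,::-1])
s=camera("side");a=cv2.resize(s[190:310,250:410],(800,600),interpolation=cv2.INTER_CUBIC)
cv2.imwrite("pics/side3.png",a[:,:,::-1])
```

```text
t 3.4167 P [ 0.4197 -0.0748  0.0761] yaw 15.91 z [ 0.01 -0.   -1.  ] F [-0.4 -0.7  0.6] w 50.1 ff 0.0 q [-0.3  -0.31  2.24  0.    1.2   0.99]
0.018 [ 0.4331 -0.0686  0.018 ] [np.float64(0.1177), np.float64(0.0596), np.float64(0.1176), np.float64(0.0593)]
0.04 [ 0.4388 -0.0671  0.04  ] [np.float64(0.1076), np.float64(0.0545), np.float64(0.1075), np.float64(0.0543)]
0.06 [ 0.4439 -0.0658  0.06  ] [np.float64(0.0985), np.float64(0.0498), np.float64(0.0984), np.float64(0.0496)]
0.08 [ 0.4491 -0.0645  0.08  ] [np.float64(0.0894), np.float64(0.0452), np.float64(0.0893), np.float64(0.045)]
t 3.4667 P [ 0.4183 -0.0744  0.0743] yaw 15.9 z [ 0.007  0.001 -1.   ] F [-0.1  0.3  0.1] w 49.6 ff 0.0 q [-0.3  -0.31  2.25  0.    1.2   0.99]
```

View pics/side3.png

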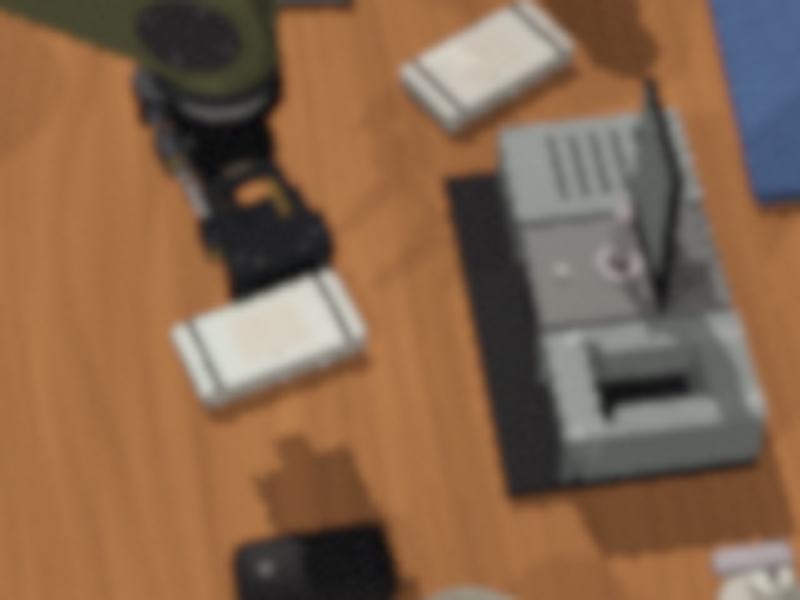

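The cartridge did not move (centre (0.433, −0.069), height fits 18 mm), so the fingers passed over or beside it. I'll probe the tip height gently on the cartridge's top with the jaws narrower than it.

Emit:
play_rows:
  travel:
    - [0, 0, 0.7]
    - [0, 0, 0.7]
    - [0, 0, 0]
    - [0, 0, 0]
    - [0, 0, 0]
  rot:
    - [0, 0, 0]
    - [0, 0, 0]
    - [0, 0, 0]
    - [0, 0, 0]
    - [0, 0, 0]

```text
t: 3.93
position: [0.4175, -0.074, 0.0383]
ee_rot: [-0.001, 0.99, 0.138, 0.002]
contact_force: [0.1, 0.5, 1.2]
gripper_width: 0.527
finger_force: 0.0
```

Emit:
play_rows:
  travel:
    - [0, 0, 0.15]
    - [0, 0, 0]
    - [0, 0, 0]
  rot:
    - [0, 0, 0]
    - [0, 0, 0]
    - [0, 0, 0]

```text
t: 4.18
position: [0.4181, -0.0742, 0.0352]
ee_rot: [-0.0, 0.99, 0.138, 0.003]
contact_force: [0.2, -0.2, 0.0]
gripper_width: 0.529
finger_force: 0.0
```

Emit:
play_rows:
  travel:
    - [0, 0, 0.15]
    - [0, 0, 0]
    - [0, 0, 0]
  rot:
    - [0, 0, 0]
    - [0, 0, 0]
    - [0, 0, 0]

```text
t: 4.43
position: [0.4177, -0.0741, 0.0309]
ee_rot: [-0.0, 0.99, 0.138, 0.002]
contact_force: [0.4, 0.3, -0.2]
gripper_width: 0.521
finger_force: 0.0
```

Emit:
play_rows:
  travel:
    - [0, 0, 0.15]
    - [0, 0, 0]
    - [0, 0, 0]
  rot:
    - [0, 0, 0]
    - [0, 0, 0]
    - [0, 0, 0]

```text
t: 4.68
position: [0.4176, -0.074, 0.027]
ee_rot: [-0.0, 0.99, 0.138, 0.002]
contact_force: [-0.3, -0.7, -0.0]
gripper_width: 0.525
finger_force: 0.0
```

Emit:
play_rows:
  travel:
    - [0, 0, 0.15]
    - [0, 0, 0]
    - [0, 0, 0]
  rot:
    - [0, 0, 0]
    - [0, 0, 0]
    - [0, 0, 0]

```text
t: 4.93
position: [0.4176, -0.074, 0.0232]
ee_rot: [-0.0, 0.99, 0.138, 0.002]
contact_force: [0.4, 0.5, -0.4]
gripper_width: 0.526
finger_force: 0.0
```

Emit:
play_rows:
  travel:
    - [0, 0, 0.15]
    - [0, 0, 0]
    - [0, 0, 0]
  rot:
    - [0, 0, 0]
    - [0, 0, 0]
    - [0, 0, 0]

```text
t: 5.18
position: [0.4176, -0.074, 0.0195]
ee_rot: [-0.0, 0.99, 0.138, 0.002]
contact_force: [-0.4, 0.0, -0.2]
gripper_width: 0.528
finger_force: 0.0
```

Emit:
play_rows:
  travel:
    - [0, 0, 0]
    - [0, 0, 0]
    - [0, 0, 0]
    - [0, 0, 0]
    - [0, 0, 0]
  rot:
    - [0, 0, 0]
    - [0, 0, 0]
    - [0, 0, 0]
    - [0, 0, 0]
    - [0, 0, 0]
  jaw: 35
  newtons: 20

```text
t: 5.6
position: [0.418, -0.0741, 0.0199]
ee_rot: [-0.0, 0.99, 0.138, 0.002]
contact_force: [-0.5, -0.5, -0.9]
gripper_width: 0.37
finger_force: 0.0
```

Run:
```python
from h import *
P,Rm=st();im=camera("wrist");np.savez("w4.npz",P=P,R=Rm)
a=cv2.resize(im[90:290,180:460],(800,571),interpolation=cv2.INTER_CUBIC)
cv2.imwrite("pics/w4.png",a[:,:,::-1])
```

```text
t 5.6 P [ 0.418  -0.0741  0.0199] yaw 15.89 z [ 0.005  0.001 -1.   ] F [-0.5 -0.5 -0.9] w 35.2 ff 0.0 q [-0.3  -0.23  2.29  0.    1.08  0.99]
```

View pics/w4.png

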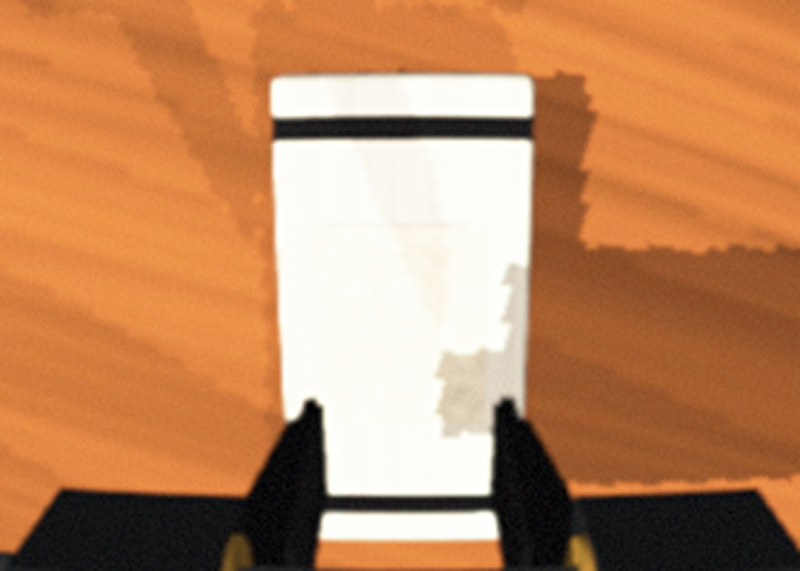

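The picture shows both fingertips over the label, at crop (312,400) and (505,400), well above the cartridge. Their image spacing (61 px for 35 mm) puts the tips about 0.18 m from the camera. That is about 32 mm behind the stated TCP, not 8 mm ahead of it. I'll confirm by touch.

Emit:
play_rows:
  travel:
    - [0, 0, 0.4]
    - [0, 0, 0.4]
    - [0, 0, 0]
    - [0, 0, 0]
  rot:
    - [0, 0, 0]
    - [0, 0, 0]
    - [0, 0, 0]
    - [0, 0, 0]

```text
t: 5.98
position: [0.4166, -0.0737, -0.0017]
ee_rot: [-0.001, 0.99, 0.138, 0.001]
contact_force: [0.1, 0.6, -0.4]
gripper_width: 0.368
finger_force: 0.0
```

Emit:
play_rows:
  travel:
    - [0, 0, 0.2]
    - [0, 0, 0]
    - [0, 0, 0]
  rot:
    - [0, 0, 0]
    - [0, 0, 0]
    - [0, 0, 0]

```text
t: 6.23
position: [0.4178, -0.074, -0.0054]
ee_rot: [-0.0, 0.99, 0.138, 0.002]
contact_force: [-0.1, -0.0, 1.9]
gripper_width: 0.365
finger_force: 0.0
```

Emit:
play_rows:
  travel:
    - [0, 0, 0.1]
    - [0, 0, 0]
    - [0, 0, 0]
  rot:
    - [0, 0, 0]
    - [0, 0, 0]
    - [0, 0, 0]

```text
t: 6.48
position: [0.418, -0.0741, -0.0077]
ee_rot: [-0.0, 0.99, 0.138, 0.002]
contact_force: [-1.4, 0.2, 0.2]
gripper_width: 0.367
finger_force: 0.0
```

Emit:
play_rows:
  travel:
    - [0, 0, 0.12]
    - [0, 0, 0]
    - [0, 0, 0]
  rot:
    - [0, 0, 0]
    - [0, 0, 0]
    - [0, 0, 0]

```text
t: 6.73
position: [0.4187, -0.0743, -0.0103]
ee_rot: [-0.0, 0.99, 0.138, 0.003]
contact_force: [1.0, 0.2, 1.6]
gripper_width: 0.37
finger_force: 0.9
```

Emit:
play_rows:
  travel:
    - [0, 0, 0.12]
    - [0, 0, 0]
    - [0, 0, 0]
  rot:
    - [0, 0, 0]
    - [0, 0, 0]
    - [0, 0, 0]

```text
t: 6.98
position: [0.4187, -0.0743, -0.0105]
ee_rot: [-0.001, 0.99, 0.138, 0.002]
contact_force: [-11.1, 3.8, 25.4]
gripper_width: 0.37
finger_force: 12.7
```

Contact came at TCP z ≈ −0.0103 on the 18 mm top, so the tips are really 28 mm behind the stated TCP. I'll use that offset from here, and regrip with the tips at about 4 mm (TCP z ≈ −0.024).

Emit:
play_rows:
  travel:
    - [0, 0, -0.8]
    - [-0.2, 0, 0]
    - [0, 0, 0]
    - [0, 0, 0]
    - [0, 0, 0]
    - [0, 0, 0]
    - [0, 0, 0]
    - [0, 0, 0]
  rot:
    - [0, 0, 0]
    - [0, 0, 0]
    - [0, 0, 0]
    - [0, 0, 0]
    - [0, 0, 0]
    - [0, 0, 0]
    - [0, 0, 0]
    - [0, 0, 0]
  jaw: 82

```text
t: 7.65
position: [0.4128, -0.0753, 0.0057]
ee_rot: [-0.001, 0.99, 0.138, 0.002]
contact_force: [-0.7, -0.5, -0.7]
gripper_width: 0.843
finger_force: 0.0
```

Run:
```python
from h import *
go([.4135,-.075,-.0235],16.2)
```

```text
t 7.65 P [ 0.4128 -0.0753  0.0057] yaw 15.89 z [ 0.004  0.002 -1.   ] F [-0.7 -0.5 -0.7] w 80.2 ff 0.0 q [-0.31 -0.22  2.3   0.    1.05  0.98]
travel units [ 0.03 -0.    1.17]
rotz units -0.04 tilt fix [-0.005 -0.033  0.   ]
```

Emit:
play_rows:
  travel:
    - [0, 0, 0.4]
    - [0, 0, 0.4]
    - [0, 0, 0.35]
    - [0, 0, 0]
    - [0, 0, 0]
  rot:
    - [0, 0, 0]
    - [0, 0, 0]
    - [0, 0, 0]
    - [0, 0, 0]
    - [0, 0, 0]

```text
t: 8.07
position: [0.4121, -0.0751, -0.0238]
ee_rot: [-0.001, 0.99, 0.138, 0.001]
contact_force: [-0.7, 0.6, 0.2]
gripper_width: 0.857
finger_force: 0.0
```

Emit:
play_rows:
  travel:
    - [0, 0, 0]
    - [0, 0, 0]
    - [0, 0, 0]
    - [0, 0, 0]
    - [0, 0, 0]
    - [0, 0, 0]
    - [0, 0, 0]
    - [0, 0, 0]
  rot:
    - [0, 0, 0]
    - [0, 0, 0]
    - [0, 0, 0]
    - [0, 0, 0]
    - [0, 0, 0]
    - [0, 0, 0]
    - [0, 0, 0]
    - [0, 0, 0]
  jaw: 50
  newtons: 35

```text
t: 8.73
position: [0.4136, -0.0755, -0.022]
ee_rot: [-0.0, 0.99, 0.138, 0.003]
contact_force: [-1.2, 1.1, 4.5]
gripper_width: 0.629
finger_force: 35.0
```

The grip holds: 59.8 mm opening at 35 N. Lifting.

Emit:
play_rows:
  travel:
    - [0, 0, -0.3]
    - [0, 0, -0.6]
    - [0, 0, -0.6]
    - [0, 0, -0.3]
    - [0, 0, 0]
    - [0, 0, 0]
  rot:
    - [0, 0, 0]
    - [0, 0, 0]
    - [0, 0, 0]
    - [0, 0, 0]
    - [0, 0, 0]
    - [0, 0, 0]

```text
t: 9.23
position: [0.4132, -0.0756, 0.0226]
ee_rot: [-0.0, 0.99, 0.138, 0.003]
contact_force: [0.1, -0.7, -2.2]
gripper_width: 0.63
finger_force: 35.0
```

Run:
```python
from h import *
go([.505,-.1688,.022],-.2)
```

```text
t 9.2333 P [ 0.4132 -0.0756  0.0226] yaw 15.9 z [ 0.005  0.001 -1.   ] F [ 0.1 -0.7 -2.2] w 59.9 ff 35.0 q [-0.31 -0.25  2.29  0.    1.09  0.98]
travel units [2.51 4.59 0.04]
rotz units 2.34 tilt fix [ 0.004 -0.044  0.   ]
```

Emit:
play_rows:
  travel:
    - [0.42, 0.76, 0]
    - [0.42, 0.76, 0]
    - [0.42, 0.76, 0]
    - [0.42, 0.76, 0]
    - [0.42, 0.77, 0]
    - [0.41, 0.77, 0]
    - [0, 0, 0]
    - [0, 0, 0]
  rot:
    - [0, 0, 0]
    - [0, -0.04, 0]
    - [0, 0, 0]
    - [0, 0, 0.4]
    - [0, 0, 0.4]
    - [0, 0, 0.4]
    - [0, 0, 0.6]
    - [0, 0, 0.54]

```text
t: 9.9
position: [0.5021, -0.1712, 0.0211]
ee_rot: [-0.0, 1.0, -0.004, -0.001]
contact_force: [-0.1, 0.4, -1.0]
gripper_width: 0.628
finger_force: 35.0
```

Run:
```python
from h import *
go([.509,-.1688,-.008],-.2)
P,Rm=st();im=camera("wrist");np.savez("w5.npz",P=P,R=Rm);cv2.imwrite("pics/w5.png",im[:,:,::-1])
cv2.imwrite("pics/w5c.png",cv2.resize(im[20:220,160:480],(800,500),interpolation=cv2.INTER_CUBIC)[:,:,::-1])
```

```text
t 9.9 P [ 0.5021 -0.1712  0.0211] yaw -0.46 z [-0.002  0.001 -1.   ] F [-0.1  0.4 -1. ] w 59.7 ff 35.0 q [-0.43  0.03  2.05 -0.    1.07  1.15]
travel units [ 0.28 -0.1   1.16]
rotz units -0.04 tilt fix [-0.007  0.019  0.   ]
t 9.9 P [ 0.5021 -0.1712  0.0211] yaw -0.46 z [-0.002  0.001 -1.   ] F [-0.1  0.4 -1. ] w 59.7 ff 35.0 q [-0.43  0.03  2.05 -0.    1.07  1.15]
```

View pics/w5c.png

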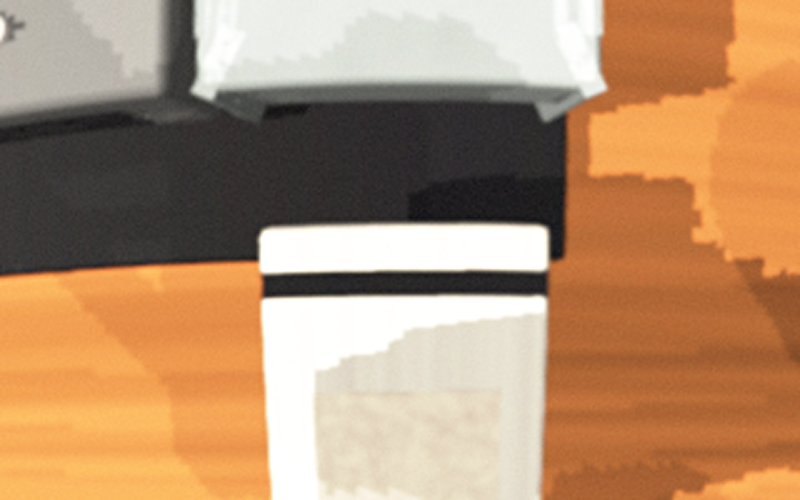

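The cartridge's front corners are at crop (259,228) and (549,226). The bay's front top corners are at about (205,92) and (603,92), with the slot flare ends at (265,119) and (542,119). The ledge's right corner is at (564,258). From these I'll compute the lateral offset.

Run:
```python
from h import *
z=np.load("w5.npz");P,Rm=z["P"],z["R"]
def pl(x,y,h):
    c,d=wray(P,Rm,160+(x+.5)/2.5-.5,20+(y+.5)/2.5-.5);return (c+d*(h-c[2])/d[2]).round(4)
print("cart",pl(259,228,.061),pl(549,226,.061))
print("bay top",pl(200,92,.06),pl(604,92,.06),"flare .01",pl(265,119,.01),pl(542,119,.01),"ledR",pl(564,258,.01))
```

```text
cart [ 0.584  -0.1417  0.061 ] [ 0.5839 -0.201   0.061 ]
bay top [ 0.6135 -0.1296  0.06  ] [ 0.6126 -0.2128  0.06  ] flare .01 [ 0.6127 -0.1342  0.01  ] [ 0.612  -0.2083  0.01  ] ledR [ 0.574  -0.2146  0.01  ]
```

The cartridge and bay midlines agree (−0.1713 and −0.1712), and the mouth is at x = 0.6125. I'll lower and insert.

Emit:
play_rows:
  travel:
    - [0, 0, 0.4]
    - [0, 0, 0.4]
    - [0, 0, 0.4]
    - [0, 0, 0]
    - [0, 0, 0]
    - [0, 0, 0]
  rot:
    - [0, 0.02, 0]
    - [0, 0, 0]
    - [0, 0, 0]
    - [0, 0, 0]
    - [0, 0, 0]
    - [0, 0, 0]

```text
t: 10.45
position: [0.5023, -0.1703, -0.0077]
ee_rot: [-0.0, 1.0, -0.001, 0.001]
contact_force: [0.4, -0.3, -2.0]
gripper_width: 0.628
finger_force: 35.0
```

Run:
```python
from h import *
go([.592,-.1713,-.0095],-.3)
```

```text
t 10.45 P [ 0.5023 -0.1703 -0.0077] yaw -0.17 z [ 0.002  0.    -1.   ] F [ 0.4 -0.3 -2. ] w 59.7 ff 35.0 q [-0.43  0.07  2.06  0.    1.01  1.14]
travel units [3.59 0.03 0.08]
rotz units 0.02 tilt fix [-0.002 -0.015  0.   ]
```

Emit:
play_rows:
  travel:
    - [0.3, 0.03, 0.07]
    - [0.4, 0, 0]
    - [0.4, 0, 0]
    - [0.4, 0, 0]
    - [0.3, 0, 0]
    - [0, 0, 0]
  rot:
    - [0, 0, 0]
    - [0, 0, 0]
    - [0, 0, 0]
    - [0, 0, 0]
    - [0, 0, 0]
    - [0, 0, 0]

```text
t: 10.95
position: [0.5498, -0.1717, -0.0084]
ee_rot: [0.0, 1.0, -0.001, 0.002]
contact_force: [-0.2, 0.2, -1.4]
gripper_width: 0.628
finger_force: 35.0
```

Emit:
play_rows:
  travel:
    - [0.2, 0, 0]
    - [0.3, 0, 0]
    - [0.3, 0, 0]
    - [0, 0, 0]
  rot:
    - [0, 0, 0]
    - [0, 0, 0]
    - [0, 0, 0]
    - [0, 0, 0]

```text
t: 11.28
position: [0.5691, -0.1717, -0.0086]
ee_rot: [0.0, 1.0, -0.002, 0.002]
contact_force: [0.6, 0.3, -1.8]
gripper_width: 0.627
finger_force: 35.0
```

Emit:
play_rows:
  travel:
    - [0.3, 0, 0]
    - [0.3, 0, 0]
    - [0.3, 0, 0]
    - [0, 0, 0.06]
    - [0, 0, 0]
  rot:
    - [0, 0, 0]
    - [0, 0, 0]
    - [0, 0, 0]
    - [0, 0, 0]
    - [0, 0, 0]

```text
t: 11.7
position: [0.5903, -0.1715, -0.0106]
ee_rot: [-0.0, 1.0, -0.002, 0.001]
contact_force: [0.6, 0.4, -1.8]
gripper_width: 0.629
finger_force: 35.0
```

Emit:
play_rows:
  travel:
    - [0, 0, 0.08]
    - [0, 0, 0]
    - [0, 0, 0]
  rot:
    - [0, 0, 0]
    - [0, 0, 0]
    - [0, 0, 0]

```text
t: 11.95
position: [0.5902, -0.1716, -0.0119]
ee_rot: [0.0, 1.0, -0.002, 0.002]
contact_force: [-0.8, 0.4, 1.8]
gripper_width: 0.626
finger_force: 35.0
```

The cartridge is 60 mm in and resting on the ledge. I'll release, lift clear, step back behind the tail, narrow the jaws and lower.

Emit:
play_rows:
  travel:
    - [0, 0, 0]
    - [0, 0, 0]
    - [0, 0, 0]
    - [0, 0, -0.2]
    - [0, 0, -0.4]
    - [0, 0, -0.8]
    - [0, 0, -0.4]
    - [0, 0, 0]
  rot:
    - [0, 0, 0]
    - [0, 0, 0]
    - [0, 0, 0]
    - [0, 0, 0]
    - [0, 0, 0]
    - [0, 0, 0]
    - [0, 0, 0]
    - [0, 0, 0]
  jaw: 78

```text
t: 12.62
position: [0.5927, -0.1726, 0.0368]
ee_rot: [0.001, 1.0, -0.002, 0.005]
contact_force: [0.3, 0.4, 0.4]
gripper_width: 0.816
finger_force: 0.0
```

Emit:
play_rows:
  travel:
    - [-0.9, 0, 0]
    - [-0.9, 0, 0]
    - [-0.9, 0, 0]
    - [0, 0, 0]
    - [0, 0, 0]
    - [0, 0, 0]
    - [0, 0, 0]
    - [0, 0, 0]
  rot:
    - [0, 0, 0]
    - [0, 0, 0]
    - [0, 0, 0]
    - [0, 0, 0]
    - [0, 0, 0]
    - [0, 0, 0]
    - [0, 0, 0]
    - [0, 0, 0]
  jaw: 20

```text
t: 13.28
position: [0.5234, -0.1715, 0.0327]
ee_rot: [0.0, 1.0, -0.002, 0.002]
contact_force: [0.9, 0.2, 0.3]
gripper_width: 0.316
finger_force: 0.0
```

Run:
```python
from h import *
P,Rm=st();go([.5225,-.1714,-.0105],-.3)
im=camera("wrist").astype(int);p=camera_params("wrist")
# bright white top of cartridge: image rows along its midline -> world x at z=.028
c=im[:,300:345].mean(1);w=(c.min(1)>150)
r=np.flatnonzero(np.diff(w.astype(int)));
for v in r:
    cc,d=wray(P,Rm,322,v+.5);print(v,(cc+d*(.028-cc[2])/d[2]).round(4))
```

```text
t 13.2833 P [ 0.5234 -0.1715  0.0327] yaw -0.18 z [ 0.003 -0.    -1.   ] F [0.9 0.2 0.3] w 30.0 ff 0.0 q [-0.41  0.05  2.    0.    1.09  1.16]
t 13.2833 P [ 0.5234 -0.1715  0.0327] yaw -0.18 z [ 0.003 -0.    -1.   ] F [0.9 0.2 0.3] w 30.0 ff 0.0 q [-0.41  0.05  2.    0.    1.09  1.16]
travel units [-0.04 -0.    1.73]
rotz units 0.02 tilt fix [ 0.002 -0.026  0.   ]
11 [ 0.6705 -0.1718  0.028 ]
22 [ 0.6627 -0.1718  0.028 ]
31 [ 0.6564 -0.1718  0.028 ]
92 [ 0.6153 -0.1716  0.028 ]
94 [ 0.614  -0.1716  0.028 ]
166 [ 0.5661 -0.1715  0.028 ]
173 [ 0.5613 -0.1714  0.028 ]
186 [ 0.5522 -0.1714  0.028 ]
```

The tail is at x = 0.552 as expected. I'll lower behind it and push.

Emit:
play_rows:
  travel:
    - [0, 0, 0.6]
    - [0, 0, 0.6]
    - [0, 0, 0.6]
    - [0, 0, 0.06]
    - [0, 0, 0]
    - [0, 0, 0]
  rot:
    - [0, 0, 0]
    - [0, 0, 0]
    - [0, 0, 0]
    - [0, 0, 0]
    - [0, 0, 0]
    - [0, 0, 0]

```text
t: 13.83
position: [0.5231, -0.1715, -0.0136]
ee_rot: [0.0, 1.0, -0.002, 0.001]
contact_force: [-0.8, 0.6, 0.3]
gripper_width: 0.212
finger_force: 0.0
```

Emit:
play_rows:
  travel:
    - [0.3, 0, 0]
    - [0.3, 0, 0]
    - [0.3, 0, 0]
    - [0.3, 0, 0]
    - [0.3, 0, 0]
    - [0.3, 0, 0]
    - [0, 0, 0]
  rot:
    - [0, 0, 0]
    - [0, 0, 0]
    - [0, 0, 0]
    - [0, 0, 0]
    - [0, 0, 0]
    - [0, 0, 0]
    - [0, 0, 0]

```text
t: 14.42
position: [0.5696, -0.1717, -0.0136]
ee_rot: [0.0, 1.0, -0.002, 0.002]
contact_force: [0.3, -0.7, 0.7]
gripper_width: 0.209
finger_force: 0.0
```

Emit:
play_rows:
  travel:
    - [0.1, 0, 0]
    - [0.1, 0, 0]
    - [0, 0, 0]
  rot:
    - [0, 0, 0]
    - [0, 0, 0]
    - [0, 0, 0]

```text
t: 14.67
position: [0.5727, -0.1715, -0.0141]
ee_rot: [-0.0, 1.0, -0.002, 0.001]
contact_force: [-0.8, 0.8, 0.7]
gripper_width: 0.211
finger_force: 0.0
```

Emit:
play_rows:
  travel:
    - [0.12, 0, 0]
    - [0.12, 0, 0]
    - [0, 0, 0]
    - [0, 0, 0]
  rot:
    - [0, 0, 0]
    - [0, 0, 0]
    - [0, 0, 0]
    - [0, 0, 0]

```text
t: 15.0
position: [0.5789, -0.1716, -0.0139]
ee_rot: [0.0, 1.0, -0.002, 0.002]
contact_force: [0.6, -0.4, -0.1]
gripper_width: 0.209
finger_force: 0.0
```

Emit:
play_rows:
  travel:
    - [0.1, 0, 0]
    - [0, 0, 0]
    - [0, 0, 0]
  rot:
    - [0, 0, 0]
    - [0, 0, 0]
    - [0, 0, 0]

```text
t: 15.25
position: [0.5794, -0.1715, -0.014]
ee_rot: [-0.0, 1.0, -0.002, -0.001]
contact_force: [-6.9, -0.8, 5.2]
gripper_width: 0.21
finger_force: 2.9
```

Emit:
play_rows:
  travel:
    - [0.1, 0, 0]
    - [0, 0, 0]
    - [0, 0, 0]
  rot:
    - [0, 0, 0]
    - [0, 0, 0]
    - [0, 0, 0]

```text
t: 15.5
position: [0.5793, -0.1715, -0.0139]
ee_rot: [-0.001, 1.0, -0.001, -0.004]
contact_force: [-14.9, 0.3, 11.7]
gripper_width: 0.209
finger_force: 7.2
```

It stops at 0.5793, where home was expected, with the force rising. One slightly firmer push, then I'll back off and check the tail.

Emit:
play_rows:
  travel:
    - [0.08, 0, 0]
    - [0, 0, 0]
    - [0, 0, 0]
  rot:
    - [0, 0, 0]
    - [0, 0, 0]
    - [0, 0, 0]

```text
t: 15.75
position: [0.5792, -0.1714, -0.0139]
ee_rot: [-0.001, 1.0, -0.001, -0.006]
contact_force: [-21.6, -0.7, 15.7]
gripper_width: 0.211
finger_force: 10.6
```

Emit:
play_rows:
  travel:
    - [-0.5, 0, 0]
    - [-0.8, 0, 0]
    - [-0.8, 0, -0.5]
    - [0, 0, -0.7]
    - [0, 0, -0.6]
    - [0, 0, 0]
    - [0, 0, 0]
    - [0, 0, 0]
  rot:
    - [0, 0, 0]
    - [0, 0, 0]
    - [0, 0, 0]
    - [0, 0, 0]
    - [0, 0, 0]
    - [0, 0, 0]
    - [0, 0, 0]
    - [0, 0, 0]
  jaw: 0

```text
t: 16.42
position: [0.5327, -0.1712, 0.0303]
ee_rot: [-0.0, 1.0, -0.002, 0.001]
contact_force: [-0.3, -0.0, 0.0]
gripper_width: 0.004
finger_force: 0.0
```

Run:
```python
from h import *
P,Rm=st()
im=camera("wrist").astype(int)
for u0 in(285,322,355):
    c=im[:,u0-8:u0+8].mean(1);w=(c.min(1)>140);r=np.flatnonzero(np.diff(w.astype(int)));out=[]
    for v in r:
        cc,d=wray(P,Rm,u0,v+.5);out.append(((cc+d*(.028-cc[2])/d[2])[:2]).round(4).tolist())
    print(u0,r,out)
cv2.imwrite("pics/w6.png",im[:,:,::-1])
```

```text
t 16.4167 P [ 0.5327 -0.1712  0.0303] yaw -0.19 z [ 0.002  0.    -1.   ] F [-0.3 -0.   0. ] w 0.3 ff 0.0 q [-0.41  0.07  1.98  0.    1.08  1.17]
285 [ 50  56 121 129 143] [[0.6528, -0.1479], [0.6488, -0.1478], [0.6061, -0.1473], [0.6008, -0.1472], [0.5916, -0.147]]
322 [121 129 143] [[0.6057, -0.1713], [0.6005, -0.1713], [0.5913, -0.1712]]
355 [122 129 143] [[0.6052, -0.1926], [0.6006, -0.1927], [0.5914, -0.1928]][ WARN:0@1.578] global loadsave.cpp:1063 imwrite_ Unsupported depth image for selected encoder is fallbacked to CV_8U.
```

The tail now stands at 0.591 and square, 21–22 mm out of the front, so the cartridge is home. Next is the toggle, at about (0.6725, −0.081). I'll come from its +y side with the fingers closed and the tool tilted 35°, and push to −y. First I lift and shift, then tilt.

Emit:
play_rows:
  travel:
    - [0, 0, -1]
    - [0, 0, -1]
    - [0, -0.9, -0.5]
    - [0, -0.9, -0.5]
    - [0, -0.9, -0.5]
    - [0, -0.9, -0.5]
    - [0, -0.9, -0.5]
    - [0, -0.9, -0.5]
  rot:
    - [0, 0, 0]
    - [0, 0, 0]
    - [0, 0, 0]
    - [0, 0, 0]
    - [0, 0, 0]
    - [0, 0, 0]
    - [0, 0, 0]
    - [0, 0, 0]

```text
t: 17.13
position: [0.5324, -0.0352, 0.155]
ee_rot: [-0.0, 1.0, -0.002, 0.0]
contact_force: [0.4, 0.3, -0.4]
gripper_width: 0.008
finger_force: 0.0
```

Emit:
play_rows:
  travel:
    - [0, 0, 0]
    - [0, 0, 0]
    - [0, 0, 0]
    - [0, 0, 0]
    - [0, 0, 0]
    - [0, 0, 0]
    - [0, 0, 0]
    - [0, 0, 0]
  rot:
    - [0, 0.85, 0]
    - [0, 0.85, 0]
    - [0, 0.85, 0]
    - [0, 0.85, 0]
    - [0, 0.85, 0]
    - [0, 0.85, 0]
    - [0, 0, 0]
    - [0, 0, 0]

```text
t: 17.8
position: [0.5312, -0.0362, 0.1533]
ee_rot: [0.0, 0.954, -0.002, 0.3]
contact_force: [0.2, 0.4, 1.2]
gripper_width: 0.001
finger_force: 0.0
```

Run:
```python
from h import *
go([.685,-.035,.10]);go([.685,-.035,.069])
o,P,Rm=pose();tgt=R.from_matrix(np.array([[np.cos(.611),0,np.sin(.611)],[0,-1,0],[np.sin(.611),0,-np.cos(.611)]]))
print("rot units",((R.from_matrix(Rm).inv()*tgt).as_rotvec()/.12).round(2))
```

```text
t 17.8 P [ 0.5312 -0.0362  0.1533] yaw -0.27 z [ 0.572 -0.002 -0.82 ] F [0.2 0.4 1.2] w 0.1 ff 0.0 q [-0.26 -0.56  2.37  0.21  0.74  1.2 ]
travel units [ 3.82 -0.07  5.27]
t 17.8 P [ 0.5312 -0.0362  0.1533] yaw -0.27 z [ 0.572 -0.002 -0.82 ] F [0.2 0.4 1.2] w 0.1 ff 0.0 q [-0.26 -0.56  2.37  0.21  0.74  1.2 ]
travel units [ 3.11 -0.07  6.29]
rot units [ 0.01  0.01 -0.03]
```

Emit:
play_rows:
  travel:
    - [0.45, 0, 0.9]
    - [0.45, 0, 0.9]
    - [0.45, 0, 0.9]
    - [0.45, 0, 0.9]
    - [0.45, 0, 0.9]
    - [0.45, 0, 0.9]
    - [0.4, 0, 0.9]
    - [0, 0, 0]
  rot:
    - [0, 0, 0]
    - [0, 0, 0]
    - [0, 0, 0]
    - [0, 0, 0]
    - [0, 0, 0]
    - [0, 0, 0]
    - [0, 0, 0]
    - [0, 0, 0]

```text
t: 18.47
position: [0.6906, -0.0368, 0.0691]
ee_rot: [0.0, 0.954, -0.001, 0.3]
contact_force: [-0.8, 0.9, 0.0]
gripper_width: 0.001
finger_force: 0.0
```

Run:
```python
from h import *
go([.685,-.055,.069])
```

```text
t 18.4667 P [ 0.6906 -0.0368  0.0691] yaw -0.18 z [ 0.573 -0.001 -0.82 ] F [-0.8  0.9  0. ] w 0.1 ff 0.0 q [-0.18 -0.01  2.1   0.23  0.45  1.22]
travel units [-0.18  0.73 -0.12]
```

Emit:
play_rows:
  travel:
    - [-0.15, 0.3, -0.08]
    - [0, 0.4, 0]
    - [0, 0, 0]
    - [0, 0, 0]
  rot:
    - [0, 0, 0]
    - [0, 0, 0]
    - [0, 0, 0]
    - [0, 0, 0]

```text
t: 18.8
position: [0.6842, -0.0548, 0.0722]
ee_rot: [0.001, 0.953, -0.002, 0.303]
contact_force: [0.1, -0.7, -0.3]
gripper_width: 0.005
finger_force: 0.0
```

Emit:
play_rows:
  travel:
    - [0, 0.2, 0]
    - [0, 0.2, 0]
    - [0, 0, 0]
    - [0, 0, 0]
  rot:
    - [0, 0, 0]
    - [0, 0, 0]
    - [0, 0, 0]
    - [0, 0, 0]

```text
t: 19.13
position: [0.683, -0.0646, 0.0717]
ee_rot: [0.001, 0.953, -0.002, 0.303]
contact_force: [-0.3, 0.6, -1.0]
gripper_width: 0.003
finger_force: 0.0
```

Emit:
play_rows:
  travel:
    - [0, 0.1, 0]
    - [0, 0.1, 0]
    - [0, 0, 0]
    - [0, 0, 0]
  rot:
    - [0, 0, 0]
    - [0, 0, 0]
    - [0, 0, 0]
    - [0, 0, 0]

```text
t: 19.47
position: [0.6828, -0.0695, 0.0714]
ee_rot: [0.001, 0.953, -0.002, 0.302]
contact_force: [0.1, 0.3, 0.0]
gripper_width: 0.001
finger_force: 0.0
```

Emit:
play_rows:
  travel:
    - [0, 0.15, 0]
    - [0, 0.15, 0]
    - [0, 0, 0]
    - [0, 0, 0]
  rot:
    - [0, 0, 0]
    - [0, 0, 0]
    - [0, 0, 0]
    - [0, 0, 0]

```text
t: 19.8
position: [0.6828, -0.077, 0.0715]
ee_rot: [0.0, 0.953, -0.002, 0.302]
contact_force: [-1.2, 1.1, 0.1]
gripper_width: 0.005
finger_force: 0.9
```

Emit:
play_rows:
  travel:
    - [0, 0.1, 0]
    - [0, 0.1, 0]
    - [0, 0, 0]
    - [0, 0, 0]
  rot:
    - [0, 0, 0]
    - [0, 0, 0]
    - [0, 0, 0]
    - [0, 0, 0]

```text
t: 20.13
position: [0.6827, -0.0818, 0.0712]
ee_rot: [0.0, 0.953, -0.002, 0.302]
contact_force: [0.2, 2.9, -0.1]
gripper_width: 0.007
finger_force: 1.3
```

Run:
```python
from h import *
st()
for n in("wrist","side"):
    im=camera(n);cv2.imwrite(f"pics/{n}7.png",im[:,:,::-1])
```

```text
t 20.1333 P [ 0.6827 -0.0818  0.0712] yaw -0.21 z [ 0.576 -0.002 -0.817] F [ 0.2  2.9 -0.1] w 0.7 ff 1.3 q [-0.27 -0.02  2.11  0.34  0.48  1.05]
```

Contact began at about y = −0.0735. The 2.9 N of force fits a lever of about 34 mm, so the lean is about 0.24 rad. I'll push about 9 mm more for roughly 0.45 rad.

Emit:
play_rows:
  travel:
    - [0, 0.12, 0]
    - [0, 0.12, 0]
    - [0, 0.12, 0]
    - [0, 0, 0]
  rot:
    - [0, 0, 0]
    - [0, 0, 0]
    - [0, 0, 0]
    - [0, 0, 0]

```text
t: 20.57
position: [0.6823, -0.091, 0.0708]
ee_rot: [0.0, 0.953, -0.002, 0.302]
contact_force: [-2.3, 4.9, 0.6]
gripper_width: 0.005
finger_force: 2.3
```

Emit:
play_rows:
  travel:
    - [0, 0.04, 0]
    - [0, 0, 0]
    - [0, 0, 0]
  rot:
    - [0, 0, 0]
    - [0, 0, 0]
    - [0, 0, 0]

```text
t: 20.82
position: [0.6822, -0.0916, 0.0707]
ee_rot: [0.0, 0.953, -0.002, 0.302]
contact_force: [-1.5, 4.6, 0.8]
gripper_width: 0.003
finger_force: 2.3
```

The force is 4.8 N, so the lean is about 0.43 rad. I'll nudge a little further for margin and hold more than a second.

Emit:
play_rows:
  travel:
    - [0, 0.06, 0]
    - [0, 0, 0]
    - [0, 0, 0]
    - [0, 0, 0]
    - [0, 0, 0]
    - [0, 0, 0]
    - [0, 0, 0]
    - [0, 0, 0]
  rot:
    - [0, 0, 0]
    - [0, 0, 0]
    - [0, 0, 0]
    - [0, 0, 0]
    - [0, 0, 0]
    - [0, 0, 0]
    - [0, 0, 0]
    - [0, 0, 0]

```text
t: 21.48
position: [0.6822, -0.0929, 0.0709]
ee_rot: [0.0, 0.953, -0.002, 0.302]
contact_force: [-1.6, 4.7, -0.2]
gripper_width: 0.006
finger_force: 2.4
```

Run:
```python
from h import *
st()
# stick is bright pinkish steel: compare start and now in the side view around the ball
a=cv2.imread("pics/side0.png").astype(int);b=camera("side")[:,:,::-1].astype(int);cv2.imwrite("pics/side8.png",b.astype(np.uint8))
p=camera_params("side")
for th in(0,-.3,-.45,-.55):
    for L in(.056,.045):
        X=np.array([[.6725,-.081+L*np.sin(th),.06+L*np.cos(th)]]);uv=cv2.projectPoints(X,p["rvec"],p["tvec"],np.array([[p["fx"],0,p["cx"]],[0,p["fy"],p["cy"]],[0,0,1.]]),None)[0].ravel()
        u,v=np.round(uv).astype(int);print(th,L,uv.round(1),"start",a[v-1:v+2,u-1:u+2].mean((0,1)).round(),"now",b[v-1:v+2,u-1:u+2].mean((0,1)).round())
```

```text
t 21.4833 P [ 0.6822 -0.0929  0.0709] yaw -0.2 z [ 0.575 -0.001 -0.818] F [-1.6  4.7 -0.2] w 0.6 ff 2.4 q [-0.29 -0.02  2.11  0.36  0.48  1.01]
0 0.056 [374.1 233.4] start [126. 125. 133.] now [95. 97. 98.]
0 0.045 [373.9 235.4] start [106. 106. 112.] now [91. 93. 95.]
-0.3 0.056 [375.1 237.8] start [ 98.  99. 104.] now [91. 92. 96.]
-0.3 0.045 [374.7 238.9] start [102. 102. 107.] now [103. 103. 109.]
-0.45 0.056 [375.6 240.2] start [107. 107. 113.] now [118. 117. 125.]
-0.45 0.045 [375.1 240.9] start [103. 102. 109.] now [111. 110. 118.]
-0.55 0.056 [375.8 241.9] start [114. 113. 121.] now [113. 112. 119.]
-0.55 0.045 [375.3 242.2] start [100.  99. 106.] now [104. 103. 109.]
```

The ball has shifted to where a lean of about −0.45 rad projects in the side view. I'll hold a little longer, ease back to let it recentre, then withdraw.

Emit:
play_rows:
  travel:
    - [0, 0.04, 0]
    - [0, 0, 0]
    - [0, 0, 0]
    - [0, 0, 0]
    - [0, 0, 0]
    - [0, 0, 0]
    - [0, 0, 0]
    - [0, 0, 0]
  rot:
    - [0, 0, 0]
    - [0, 0, 0]
    - [0, 0, 0]
    - [0, 0, 0]
    - [0, 0, 0]
    - [0, 0, 0]
    - [0, 0, 0]
    - [0, 0, 0]

```text
t: 22.2
position: [0.6822, -0.0939, 0.0708]
ee_rot: [-0.0, 0.953, -0.001, 0.302]
contact_force: [-1.6, 6.4, 0.5]
gripper_width: 0.001
finger_force: 2.5
```

Emit:
play_rows:
  travel:
    - [0, -0.2, 0]
    - [0, -0.2, 0]
    - [0, -0.2, 0]
    - [0, -0.3, 0]
    - [0, -0.4, 0]
    - [0, -0.5, 0]
    - [0, -0.5, 0]
    - [0, 0, 0]
  rot:
    - [0, 0, 0]
    - [0, 0, 0]
    - [0, 0, 0]
    - [0, 0, 0]
    - [0, 0, 0]
    - [0, 0, 0]
    - [0, 0, 0]
    - [0, 0, 0]

```text
t: 22.87
position: [0.6832, -0.0355, 0.0716]
ee_rot: [0.001, 0.953, -0.001, 0.303]
contact_force: [0.2, 0.2, -0.4]
gripper_width: 0.001
finger_force: 0.0
```

Emit:
play_rows:
  travel:
    - [0, 0, -0.5]
    - [-0.4, 0, -0.9]
    - [-0.4, 0, -0.9]
    - [-0.4, 0, -0.9]
    - [-0.4, 0, -0.9]
    - [-0.4, 0, -0.9]
    - [0, 0, -0.5]
    - [0, 0, 0]
  rot:
    - [0, 0, 0]
    - [0, 0, 0]
    - [0, 0, 0]
    - [0, 0, 0]
    - [0, 0, 0]
    - [0, 0, 0]
    - [0, 0, 0]
    - [0, 0, 0]

```text
t: 23.53
position: [0.5635, -0.0375, 0.1585]
ee_rot: [0.002, 0.952, -0.002, 0.305]
contact_force: [0.2, 1.3, 1.4]
gripper_width: 0.001
finger_force: 0.0
```

Run:
```python
from h import *
P,Rm=st()
a=cv2.cvtColor(cv2.imread("pics/top0.png"),cv2.COLOR_BGR2GRAY);b=cv2.cvtColor(camera("top"),cv2.COLOR_RGB2GRAY)
s0=cv2.cvtColor(cv2.imread("pics/side0.png"),cv2.COLOR_BGR2GRAY);s=cv2.cvtColor(camera("side"),cv2.COLOR_RGB2GRAY)
for nm,i,j,(u,v) in(("top ball",a,b,(349,141)),("side ball",s0,s,(374,234)),("top mouse",a,b,(407,224)),("top mug",a,b,(445,195)),("side phone",s0,s,(301,184))):
    t=i[v-8:v+9,u-8:u+9];w=j[v-16:v+17,u-16:u+17];m=cv2.minMaxLoc(cv2.matchTemplate(w,t,cv2.TM_CCOEFF_NORMED));print(nm,"score",round(m[1],2),"shift",m[3][0]-8,m[3][1]-8)
# cartridge tail: white just in front of bay in the side and top view
for n,g in(("top",b),("side",s)):
    p=camera_params(n);K=np.array([[p["fx"],0,p["cx"]],[0,p["fy"],p["cy"]],[0,0,1.]])
    for x in(.58,.586,.595,.599,.608):
        u,v=np.round(cv2.projectPoints(np.array([[x,-.171,.028]]),p["rvec"],p["tvec"],K,None)[0].ravel()).astype(int);print(n,x,g[v,u-1:u+2])
```

```text
t 23.5333 P [ 0.5635 -0.0375  0.1585] yaw -0.17 z [ 0.582 -0.004 -0.813] F [0.2 1.3 1.4] w 0.1 ff 0.0 q [-0.24 -0.47  2.31  0.21  0.7   1.22]
top ball score 0.98 shift 0 0
side ball score 0.99 shift 0 0
top mouse score 0.73 shift 0 0
top mug score 0.69 shift 0 -1
side phone score 0.37 shift 0 5
top 0.58 [28 27 22]
top 0.586 [28 29 24]
top 0.595 [221 221 222]
top 0.599 [83 87 85]
top 0.608 [221 222 221]
side 0.58 [43 43 64]
side 0.586 [ 43  64 117]
side 0.595 [167 193 191]
side 0.599 [193 191 164]
side 0.608 [151 183 191]
```

```bash
python3 -c "
from rig import order
print(order.close_job())"
```

```text
the job is handed in; nothing more can be done
None
```

The job is handed in at about 23.5 s: the cartridge is home in the −y bay (tail about 21 mm out), the toggle was held at an estimated 0.45 rad towards that side for over a second and is back in the middle, and I saw nothing else moved; the phone's image check was inconclusive.

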